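# Lift the sauce caddy level and hold it while the counter is wiped

## Robot

A 6-joint arm with a two-finger parallel gripper is mounted at the origin on the work surface. World frame = base frame: x ahead of the robot, y to its left, z up, the work surface at z = 0. Lengths are in m, angles in rad, forces in N, time in s.
With the tool pointing down it reaches from about 0.275 to 0.775 m from the base axis. Payload 14.6 kg.
Tool frame: the origin (TCP) lies between the finger pads; the fingertips stand 19 mm ahead of it and the grasp point (between the pads) is the TCP (env.tip_extent is the distance from the TCP to the fingertips, in m); z points along the fingers, y is the line along which they close (so a half turn about z gives the same grasp; the last joint's range is limited). The gripper opens to 85 mm and grips with 20 to 120 N. Pads are 22 mm wide; open, the fingers measure 114 mm over their backs; the gripper's body (76 mm by 85 mm) begins 54 mm behind the grasp point. The pads swing forward as they close: fully open they stand 13 mm farther back than shut.
Start: joints at [-1.387, 0.263, -0.048, 1.259, 0, 1.415], TCP at [0.174, -0.495, 0.25] pointing down, gripper open.
Joint ranges: [-2.65, 2.65], [-0.89, 1.7], [-1.18, 1.37], [-2.13, 2.11], [-1.35, 1.29], [-3.14, 3.14]. Speed limits (rad/s): [1.89, 1.89, 2.57, 2.79, 3.14, 3.14].

## Interface

Orientations are given as a unit quaternion [x, y, z, w].
In Python, from bench import telemetry, optics, ticket, env gives the robot as it stands.
- The arm moves only by the tool apply_moves, never from a script. Its argument "deltas" is a list of rows, each a list of 7 numbers: the shift along the tool's x, y, z as a fraction of full scale, then the turn, a rotation vector about the tool's x, y, z as a fraction of full scale, then the gripper's target within -1 to 1 (shut at 1, half-way at 0, fully open at -1). In form: [[x, y, z, wx, wy, wz, claw], ...]. A call has exactly 8 rows; each row shifts and turns the commanded pose from where the row before left it, along the tool's axes as they then stand; what a row does not reach is not made up. Full scale, the value 1, is 0.1 m for a shift and 360 degrees for a turn. A row lasts 1/8 s, in which the tool goes at most 62.5 mm and 10.7 degrees, less where a joint would pass 70% of its speed; a pose out of reach is approached as far as the arm can. A call with a number of a shift or a turn outside -1 to 1 is refused whole. A call with a gripper value outside its range is refused whole. The fingers move at their own pace and stop on an object; "newtons" is the grip in N (left out, the last holds). Time passes only in rows, so rows that do not move let the fingers close, or fill a call up. It gives the time, the measured TCP pose, the force, the opening and the grip force at its end, in the units of the state.
- telemetry.get_obs(): the state, without advancing time (a new reading comes with each control period).
- optics.grab_frame(name): name is "scene" or "top"; returns a dict with "pixels" (480x640x3 uint8, red, green, blue), "camera_matrix" (3x3 intrinsics, pixels), "distortion" ([k1, k2, p1, p2, k3] as OpenCV has them; the pictures are not rectified), "xyz" and "orientation" of the camera in the world. Camera axes: x right, y up, looking along -z (the intrinsics and any distortion apply to the point x, -y, -z); pixel columns grow to the right and rows downward; lengths in m; the calibration is good to about 2 mm. A picture is of the moment at which its call begins. There is no depth.
- ticket.close_job(): hands the job in; it is judged then, once.
The state is a dict: "t": time; "qpos": joint angles; "joint_velocities": joint speeds; "joint_torque": joint torques, N m; "position": TCP position; "ee_rot": TCP orientation; "contact_force": force on the tool from outside, world axes, zero at the start; "torque": the same for the moment, N m; "width": opening from 0.0 (shut) to 1.0 (fully open); "finger_force": force on a finger pad.
Only numpy, scipy, OpenCV 4.12 (cv2) and the standard library are available. Lean on these libraries where they do the work, as an engineer would, in place of code of your own. Each camera call takes 0.05 s, during which the arm holds its last target. There are 200 camera calls.

## Task

Lift the green caddy with its three sauce bottles out of its drip tray so I can wipe underneath, and finish while still holding it up over the tray, level and still, its bottom about 10 cm above the counter. One of the end bottles is full and the other nearly empty but you cannot see which, so feel which end is heavier and hold the handle at its balance point. Never tip the caddy steeply, keep all the bottles in it, and leave the other kitchen things where they are.

Things in the scene. Friction and masses are not known exactly. Their poses are not given: they have to be found in the camera images.
- caddy: Green plastic caddy, 84 mm (its x) by 274 mm (its y), 65 mm high, 3 mm walls and floor, three cells in a row (centres y = -90, 0, 90 mm), one bottle in each. 0.18 kg empty, 0.8 to 0.95 kg loaded. Thin upright wires (8 mm) at y = +-134 mm carry a handle bar. Held away from the balance point it turns in the grip (the bar is slightly greasy) and sags at the full end. Origin at the centre of its underside, z up.
- caddy_bar (a point): Middle of the round black handle bar's axis, 215 mm above the caddy's underside, 47 mm above the bottles' tips. Bar 12 mm in diameter, along the caddy's y, free from y = -125 to 125 mm. The loaded caddy balances at a point on the bar 35 to 55 mm from this middle, towards the full bottle; its centre of mass is about 145 mm below the bar. Axes as the caddy's.
- tray: Dark steel drip tray fixed to the counter, 140 mm (its x) by 330 mm (its y), rim 12 mm high, floor 4 mm thick, on which the caddy stands at the start, roughly parallel to it. Origin at the centre of its underside, on the counter surface.
- bottle_1: One of three identical opaque red squeeze bottles, 72 mm diameter, 165 mm tall, standing loose in the caddy's cells. One end bottle is full (450 to 550 g), the other end bottle nearly empty (50 to 80 g), the middle one low (about 120 g); nothing shows which end is the full one. Origin at the centre of its underside.
- bottle_2: One of three identical opaque red squeeze bottles, 72 mm diameter, 165 mm tall, standing loose in the caddy's cells. One end bottle is full (450 to 550 g), the other end bottle nearly empty (50 to 80 g), the middle one low (about 120 g); nothing shows which end is the full one. Origin at the centre of its underside.
- bottle_3: One of three identical opaque red squeeze bottles, 72 mm diameter, 165 mm tall, standing loose in the caddy's cells. One end bottle is full (450 to 550 g), the other end bottle nearly empty (50 to 80 g), the middle one low (about 120 g); nothing shows which end is the full one. Origin at the centre of its underside.
- bowl: Bystander: steel mixing bowl, 180 mm across, 70 mm high. Origin at the centre of its underside.
- jar: Bystander: amber spice jar with black cap, 60 mm diameter, 100 mm tall. Origin at the centre of its underside.
- carton: Bystander: brown cardboard takeaway carton, 80 x 90 x 67 mm. Origin at the centre of its underside.
- spatula: Bystander: spatula lying flat, 200 mm long along its x. Origin on the counter near its middle.
- foil_pan: Bystander: open aluminium pan, 150 x 120 x 45 mm. Origin at the centre of its underside.
- tub: Bystander: white plastic tub, 100 mm across, 90 mm high. Origin at the centre of its underside.

How it is judged:
At the end, for the whole second after the job is handed in: The fingers hold the caddy, nothing else carries it: underside 70 to 140 mm above the counter, within 60 mm (horizontally) of the tray's centre, upright axis within 4 degrees of vertical, moving under 20 mm/s and 0.12 rad/s, with all three bottles seated upright in it (height (world z) of caddy between 0.07 and 0.14 m and horizontal distance between caddy and tray below 0.06 m and angle between caddy's own z axis and vertical below 0.07 rad and linear speed of caddy below 0.02 m/s and angular speed of caddy below 0.12 rad/s and contact force between the fingers and caddy above 2 N and contact force between caddy and tray below 0.05 N and z of each of bottle_1, bottle_2, bottle_3 in the frame of caddy below 0.015 m and horizontal distance between each of bottle_1, bottle_2, bottle_3 and caddy below 0.105 m and angle between each of bottle_1, bottle_2, bottle_3's own z axis and vertical below 0.25 rad); the arm keeps its last pose, push and grip.
It fails at once if the caddy is tipped more than 25 degrees (angle between caddy's own z axis and vertical above 0.436 rad).
It fails at once if a bottle leaves the caddy (distance between any of bottle_1, bottle_2, bottle_3 and caddy above 0.13 m).
It fails at once if another kitchen thing is pushed more than 30 mm (distance of any of bowl, jar, carton, spatula, foil_pan, tub from where it was at the start of the episode above 0.03 m).
It also fails if it takes over 48 s, if anything falls off the work surface, if the arm or the gripper's body presses on something with over 40 N, if the wrist force passes 120 N, or if a joint passes its speed limit or range.

## Working session

There is one attempt and no reset: what is moved stays moved. The work goes in short steps, Python scripts to look and compute and a tool call to move; the robot and the scene stay as the last step left them, time stands still between calls to the robot, and variables do not carry over. Pictures are saved under pics/ and viewed, at most 10 in all, crops included, and the job is handed in when it is done.

Besides the shell and the picture viewer there is one more tool, called after "Emit:" as name(argument=value, ...), one argument or row to a line, values as JSON. apply_moves: Moves the arm, as the interface text tells. Shift numbers are shares of 0.1 m and turn numbers shares of 360 degrees, none past 1 either way. Its arguments: {"type":"object","properties":{"deltas":{"type":"array"},"newtons":{"type":"number"}},"required":["deltas"]}

```bash
mkdir -p pics; ls; python3 - <<'E'
from bench import telemetry, optics, ticket, env
import cv2
print(telemetry.get_obs(), env.tip_extent)
for n in("scene","top"):
    f=optics.grab_frame(n); cv2.imwrite(f"pics/{n}0.png",f["pixels"][:,:,::-1])
    print({k:v for k,v in f.items() if k!="pixels"})
E
```

```text
pics
{'t': 0.0, 'qpos': array([-1.38732623e+00,  2.63534190e-01, -4.89790693e-02,  1.25940967e+00,
       -2.73521713e-05,  1.41551008e+00]), 'joint_velocities': array([-0.00015403, -0.00130744,  0.00183153,  0.00069194, -0.00028299,
       -0.00145815]), 'joint_torque': array([-4.14788869e-03, -6.37631178e+01,  3.84564400e+01,  1.39286940e-02,
       -3.28785609e-04, -2.37847075e-05]), 'position': array([ 0.1744085 , -0.49488798,  0.24980379]), 'ee_rot': array([ 9.85689621e-01,  1.68569431e-01, -2.16124526e-05, -5.63052001e-04]), 'contact_force': array([-0.66917499, -0.01310434, -0.22843031]), 'torque': array([-0.00049295, -0.04782399, -0.06328802]), 'finger_force': 0.0, 'width': 1.0014049668228748} 0.019
{'camera_matrix': array([[611.55233667,   0.        , 327.81465683],
       [  0.        , 611.55233667, 230.94756377],
       [  0.        ,   0.        ,   1.        ]]), 'distortion': array([-0.12854322,  0.        ,  0.        ,  0.        ,  0.        ]), 'xyz': array([ 1.17966021, -0.84035088,  1.13065564]), 'orientation': array([0.37686002, 0.12246235, 0.29157579, 0.87061074])}
{'camera_matrix': array([[617.86603623,   0.        , 326.80362444],
       [  0.        , 617.86603623, 234.17333548],
       [  0.        ,   0.        ,   1.        ]]), 'distortion': array([-0.13490268,  0.        ,  0.        ,  0.        ,  0.        ]), 'xyz': array([ 0.4384131 , -0.02506919,  1.63952579]), 'orientation': array([ 0.03300737, -0.03817132, -0.70424862,  0.70815771])}
```

View pics/scene0.png

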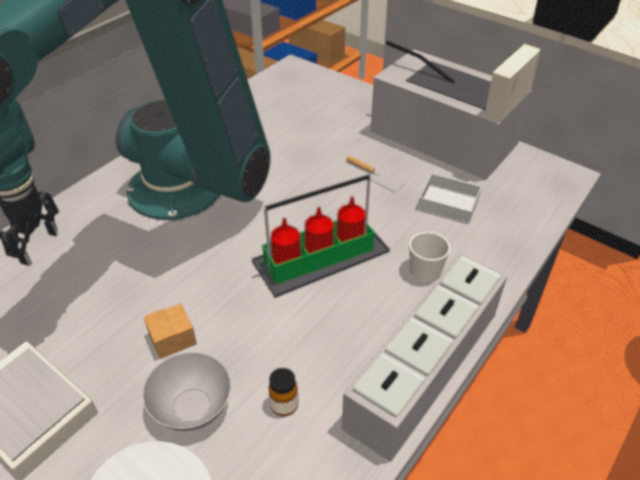

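View pics/top0.png

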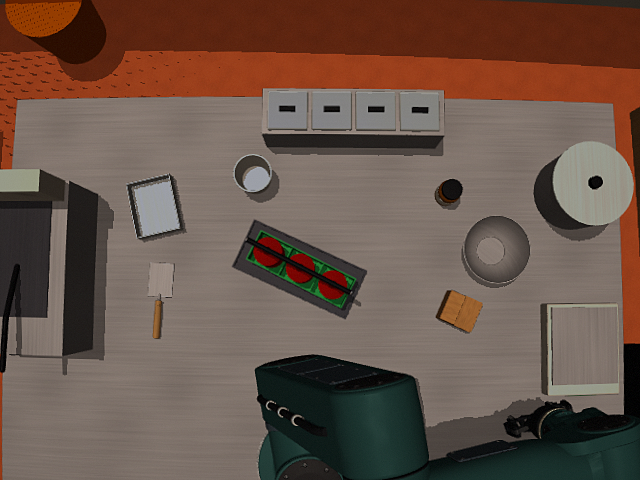

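The scene view shows the caddy's bar running from about (266,207) to (368,179). In the top view it runs from (248,238) to (352,292), with the tray around (300,268). The surroundings are clear apart from the tub at (253,175).

```bash
cat > h.py <<'E'
import numpy as np, cv2
from scipy.spatial.transform import Rotation as R
from bench import telemetry, optics
def rays(f,px):
    u=cv2.undistortPoints(np.float64(px).reshape(-1,1,2),f["camera_matrix"],f["distortion"])[:,0]
    d=np.c_[u[:,0],-u[:,1],-np.ones(len(u))]
    return f["xyz"],R.from_quat(f["orientation"]).apply(d)
def plane(f,px,z):
    o,d=rays(f,px); return o+d*((z-o[2])/d[:,2])[:,None]
def tri(fa,a,fb,b):
    o1,d1=rays(fa,[a]);o2,d2=rays(fb,[b]);A=np.c_[d1[0],-d2[0]]
    s=np.linalg.lstsq(A,o2-o1,rcond=None)[0];p,q=o1+s[0]*d1[0],o2+s[1]*d2[0]
    return (p+q)/2,np.linalg.norm(p-q)
def green(f):
    h=cv2.cvtColor(f["pixels"],cv2.COLOR_RGB2HSV); return cv2.inRange(h,(45,120,30),(80,255,255))
def rect(f,m,z):
    n,l,s,c=cv2.connectedComponentsWithStats(cv2.morphologyEx(m,cv2.MORPH_CLOSE,np.ones((15,15))))
    k=1+np.argmax(s[1:,4]); m=m*(l==k)
    p=cv2.findNonZero(m)[:,0]; w=plane(f,p,z)[:,:2]
    return cv2.minAreaRect(np.float32(w*1000))
E
python3 - <<'E'
from h import *
t=optics.grab_frame("top"); s=optics.grab_frame("scene")
print("green",rect(t,green(t),.069))
im=t["pixels"].astype(int); roi=np.zeros(im.shape[:2],bool); roi[205:330,220:385]=1
tray=((im.max(2)<105)&roi).astype(np.uint8)*255
print("tray",rect(t,(tray|green(t)),.012))
# bar: very dark pixels with chroma low
for th in(30,45):
    m=(im.max(2)<th)&roi; p=np.argwhere(m)[:,::-1]
    if len(p)<10: continue
    l=cv2.fitLine(np.float32(p),cv2.DIST_HUBER,0,.01,.01).ravel(); 
    r=(p-l[2:])@np.array([-l[1],l[0]]); k=abs(r)<4; q=(p-l[2:])@l[:2]; q=q[k]
    e=[l[2:]+l[:2]*q.min(),l[2:]+l[:2]*q.max()]
    w=plane(t,e,.219); print(th,len(p),k.sum(),e,w,np.linalg.norm(w[1]-w[0]),np.degrees(np.arctan2(*(w[0]-w[1])[[1,0]])))
for a,b in(((248,238),(368,179)),((352,292),(266,207))): print(tri(t,a,s,b))
h=cv2.cvtColor(t["pixels"],cv2.COLOR_RGB2HSV)
c=np.hstack([cv2.resize(f["pixels"][y:y+130,x:x+180],None,fx=2.2,fy=2.2,interpolation=2)for f,x,y in((t,215,205),(s,235,165))])
cv2.imwrite("pics/c0.png",c[:,:,::-1])
E
```

```text
green ((508.68804931640625, 30.77252960205078), (274.51123046875, 85.0196533203125), 63.226505279541016)
tray ((507.2139892578125, 27.290939331054688), (351.4815979003906, 141.43032836914062), 65.65492248535156)
30 669 565 [array([246.16307121, 238.75433973]), array([354.59784213, 294.91488995])] [[ 0.57023354  0.15131703  0.219     ]
 [ 0.44240349 -0.09952585  0.219     ]] 0.2815362780234994 62.996513576572
45 1258 651 [array([245.22425268, 238.41767956]), array([354.46653152, 295.17745035])] [[ 0.571002    0.15351006  0.219     ]
 [ 0.4418017  -0.09922566  0.219     ]] 0.28384513985652043 62.92355850125745
(array([0.57069836, 0.14621448, 0.21489411]), np.float64(0.00431621995421609))
(array([ 0.45011837, -0.09213158,  0.22671596]), np.float64(0.0030775013151032138))
```

View pics/c0.png

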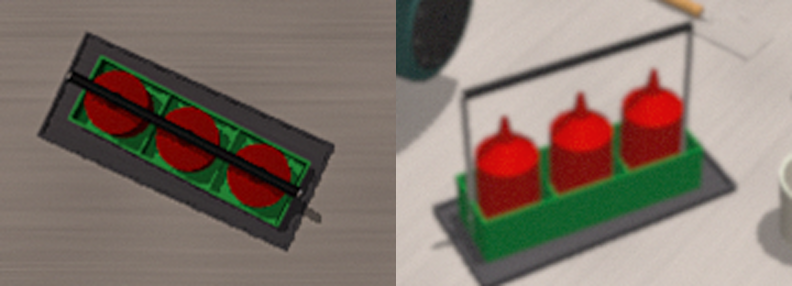

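The green outline measures 274 x 85 mm, as it should. That puts the caddy centre at (0.509, 0.031), its y axis at 63.2° in the world, and the bar at z = 0.219. I'll move above it now.

Emit:
apply_moves(
  deltas=[
    [0.4,-0.32,-0.1,0,0,0,-1],
    [0.4,-0.32,-0.1,0,0,0,-1],
    [0.4,-0.32,-0.1,0,0,0,-1],
    [0.4,-0.32,-0.1,0,0,0,-1],
    [0.4,-0.32,-0.1,0,0,0,-1],
    [0.4,-0.32,-0.1,0,0,0,-1],
    [0.4,-0.32,-0.1,0,0,0,-1],
    [0.4,-0.32,-0.1,0,0,0,-1],
  ],
)

```text
t: 1.2
position: [0.3918, -0.1458, 0.3307]
ee_rot: [0.986, 0.169, 0.0, 0.0]
contact_force: [1.2, -0.9, 0.4]
width: 0.999
finger_force: 0.0
```

```bash
cat > go.py <<'E'
import sys
from h import *
# remaining move to target: x y z yaw(deg) ; prints tool-frame shift (units .1 m) and turn (units 360deg)
C=np.array([.5087,.0308]);A=np.radians(63.2);u=np.array([np.cos(A),np.sin(A)])
def rem(d,z):
    o=telemetry.get_obs();r=R.from_quat(o["ee_rot"]);p=np.r_[C+d*u,z]
    tgt=R.from_matrix(np.c_[np.r_[u,0],[u[1],-u[0],0],[0,0,-1]])
    print("t",round(o["t"],2),"pos",o["position"].round(4),"shift",(r.inv().apply(p-o["position"])*10).round(3),"turn",((r.inv()*tgt).as_rotvec()/2/np.pi).round(4),"w",round(o["width"],3))
    print("F tool",r.inv().apply(o["contact_force"]).round(2),"M tool",r.inv().apply(o["torque"]).round(3),"ff",o["finger_force"])
if __name__=="__main__": rem(float(sys.argv[1]),float(sys.argv[2]))
E
python3 go.py 0 .30
```

```text
t 1.2 pos [ 0.3918 -0.1458  0.3307] shift [ 1.689 -1.277  0.306] turn [ 0.     -0.     -0.1217] w 0.999
F tool [ 0.85  1.27 -0.39] M tool [-0.059 -0.027  0.003] ff 0.0
```

Emit:
apply_moves(
  deltas=[
    [0.42,-0.32,0,0,0,0,-1],
    [0.42,-0.32,0,0,0,0,-1],
    [0.42,-0.32,0,0,0,0,-1],
    [0.42,-0.32,0,0,0,0,-1],
    [0,0,0.07,0,0,-0.029,-1],
    [0,0,0.07,0,0,-0.029,-1],
    [0,0,0.07,0,0,-0.029,-1],
    [0,0,0.07,0,0,-0.029,-1],
  ],
)

```text
t: 2.2
position: [0.507, 0.0293, 0.3019]
ee_rot: [0.859, 0.511, -0.0, -0.0]
contact_force: [-0.5, -0.3, -0.3]
width: 0.997
finger_force: 0.0
```

```bash
python3 go.py 0 .219
```

```text
t 2.2 pos [0.507  0.0293 0.3019] shift [0.021 0.008 0.829] turn [-0.0001  0.     -0.0047] w 0.997
F tool [-0.52 -0.28  0.28] M tool [ 0.    -0.004  0.019] ff 0.0
```

Emit:
apply_moves(
  deltas=[
    [0.02,0.01,0.1,0,0,-0.005,-1],
    [0,0,0.2,0,0,0,-1],
    [0,0,0.2,0,0,0,-1],
    [0,0,0.2,0,0,0,-1],
    [0,0,0.13,0,0,0,-1],
    [0,0,0,0,0,0,0.3],
    [0,0,0,0,0,0,0.5],
    [0,0,0,0,0,0,0.6],
  ],
  newtons=40,
)

```text
t: 3.2
position: [0.5093, 0.0304, 0.2199]
ee_rot: [0.853, 0.522, 0.0, 0.0]
contact_force: [-0.1, -0.3, -0.1]
width: 0.379
finger_force: 0.0
```

Emit:
apply_moves(
  deltas=[
    [0,0,0,0,0,0,0.8],
    [0,0,0,0,0,0,1],
    [0,0,0,0,0,0,1],
    [0,0,0,0,0,0,1],
    [0,0,0,0,0,0,1],
    [0,0,0,0,0,0,1],
    [0,0,0,0,0,0,1],
    [0,0,0,0,0,0,1],
  ],
  newtons=40,
)

```text
t: 4.2
position: [0.509, 0.0305, 0.2197]
ee_rot: [0.853, 0.522, 0.0, 0.0]
contact_force: [-2.5, 1.1, 5.7]
width: 0.12
finger_force: 39.2
```

```bash
python3 go.py 0 .219
```

```text
t 4.2 pos [0.509  0.0305 0.2197] shift [ 0.001 -0.003  0.007] turn [ 0.0001 -0.     -0.0006] w 0.12
F tool [-0.19 -2.71 -5.72] M tool [ 0.466 -0.014 -0.029] ff 39.16982889175415
```

Emit:
apply_moves(
  deltas=[
    [0,0,-0.02,0,0,0,1],
    [0,0,-0.02,0,0,0,1],
    [0,0,0,0,0,0,1],
    [0,0,0,0,0,0,1],
    [0,0,0,0,0,0,1],
    [0,0,0,0,0,0,1],
    [0,0,0,0,0,0,1],
    [0,0,0,0,0,0,1],
  ],
)

```text
t: 5.2
position: [0.5089, 0.0304, 0.2232]
ee_rot: [0.853, 0.522, -0.0, -0.0]
contact_force: [0.4, -0.6, -6.9]
width: 0.124
finger_force: 38.9
```

```bash
python3 go.py 0 .219; sleep 0; python3 go.py 0 .219
```

```text
t 5.2 pos [0.5089 0.0304 0.2232] shift [ 0.002 -0.003  0.042] turn [-0.      0.     -0.0006] w 0.124
F tool [-0.33  0.64  6.91] M tool [ 0.041  0.164 -0.041] ff 38.88577044010162
t 5.2 pos [0.5089 0.0304 0.2232] shift [ 0.002 -0.003  0.042] turn [-0.      0.     -0.0006] w 0.124
F tool [-0.33  0.64  6.91] M tool [ 0.041  0.164 -0.041] ff 38.88577044010162
```

When I lifted at the middle, the moment about tool y went to +0.16 N m under a 6.9 N load. So the weight sits towards tool −x, which is the caddy's −y end. I'll lower it and regrip at −45 mm.

Emit:
apply_moves(
  deltas=[
    [0,0,0.02,0,0,0,1],
    [0,0,0.02,0,0,0,1],
    [0,0,0,0,0,0,1],
    [0,0,0,0,0,0,-0.2],
    [0,0,0,0,0,0,-0.2],
    [0,0,0,0,0,0,-0.2],
    [0,0,0,0,0,0,-0.2],
    [0,0,0,0,0,0,-0.2],
  ],
)

```text
t: 6.2
position: [0.509, 0.0305, 0.2193]
ee_rot: [0.853, 0.522, -0.0, 0.0]
contact_force: [-0.1, -0.8, -0.2]
width: 0.599
finger_force: 0.0
```

Emit:
apply_moves(
  deltas=[
    [-0.15,0,0,0,0,0,-0.2],
    [-0.15,0,0,0,0,0,-0.2],
    [-0.15,0,0,0,0,0,-0.2],
    [0,0,0,0,0,0,-0.2],
    [0,0,0,0,0,0,0.5],
    [0,0,0,0,0,0,1],
    [0,0,0,0,0,0,1],
    [0,0,0,0,0,0,1],
  ],
  newtons=60,
)

```text
t: 7.2
position: [0.4888, -0.0095, 0.2194]
ee_rot: [0.853, 0.522, 0.0, 0.0]
contact_force: [1.4, 0.1, 2.7]
width: 0.12
finger_force: 58.4
```

Emit:
apply_moves(
  deltas=[
    [0,0,0,0,0,0,1],
    [0,0,0,0,0,0,1],
    [0,0,0,0,0,0,1],
    [0,0,0,0,0,0,1],
    [0,0,0,0,0,0,1],
    [0,0,0,0,0,0,1],
    [0,0,0,0,0,0,1],
    [0,0,0,0,0,0,1],
  ],
)

```text
t: 8.2
position: [0.4886, -0.0096, 0.2194]
ee_rot: [0.853, 0.522, 0.0, 0.0]
contact_force: [4.2, 2.6, 5.1]
width: 0.115
finger_force: 58.8
```

```bash
python3 go.py -.045 .219
```

```text
t 8.2 pos [ 0.4886 -0.0096  0.2194] shift [ 0.001 -0.003  0.004] turn [ 0.     -0.     -0.0006] w 0.115
F tool [ 4.21  2.61 -5.14] M tool [-0.36   0.822 -0.   ] ff 58.80071818828583
```

Emit:
apply_moves(
  deltas=[
    [0,0,-0.02,0,0,0,1],
    [0,0,-0.02,0,0,0,1],
    [0,0,-0.02,0,0,0,1],
    [0,0,0,0,0,0,1],
    [0,0,0,0,0,0,1],
    [0,0,0,0,0,0,1],
    [0,0,0,0,0,0,1],
    [0,0,0,0,0,0,1],
  ],
)

```text
t: 9.2
position: [0.4885, -0.0096, 0.2253]
ee_rot: [0.853, 0.522, -0.0, -0.0]
contact_force: [-1.1, 0.1, -7.6]
width: 0.113
finger_force: 58.4
```

```bash
python3 go.py -.045 .219
```

```text
t 9.2 pos [ 0.4885 -0.0096  0.2253] shift [ 0.002 -0.002  0.063] turn [-0.     -0.     -0.0006] w 0.113
F tool [-0.38 -1.04  7.6 ] M tool [-0.014  0.009  0.022] ff 58.35308611392975
```

The moment is close to zero at −45 mm. I'll lift a bit higher and check.

Emit:
apply_moves(
  deltas=[
    [0,0,-0.05,0,0,0,1],
    [0,0,-0.05,0,0,0,1],
    [0,0,-0.05,0,0,0,1],
    [0,0,0,0,0,0,1],
    [0,0,0,0,0,0,1],
    [0,0,0,0,0,0,1],
    [0,0,0,0,0,0,1],
    [0,0,0,0,0,0,1],
  ],
)

```text
t: 10.2
position: [0.4885, -0.0096, 0.2402]
ee_rot: [0.853, 0.522, -0.0, -0.0]
contact_force: [0.5, -0.2, -8.3]
width: 0.118
finger_force: 58.5
```

```bash
python3 go.py -.045 .219; python3 - <<'E'
from h import *
import time
s=optics.grab_frame("scene");t=optics.grab_frame("top")
M=[]
for i in range(10):
    o=telemetry.get_obs(); r=R.from_quat(o["ee_rot"]); M.append(np.r_[r.inv().apply(o["contact_force"]),r.inv().apply(o["torque"])]); optics.grab_frame("top")
print(np.mean(M,0).round(3),np.std(M,0).round(3))
cv2.imwrite("pics/s1.png",cv2.resize(s["pixels"][140:320,220:430],None,fx=3,fy=3,interpolation=2)[:,:,::-1])
E
```

```text
t 10.2 pos [ 0.4885 -0.0096  0.2402] shift [ 0.002 -0.002  0.212] turn [-0.      0.     -0.0006] w 0.118
F tool [0.08 0.53 8.28] M tool [ 0.01  -0.022  0.008] ff 58.48470747470856
[-2.410e-01  1.180e-01  8.169e+00 -5.000e-03 -1.700e-02 -2.000e-02] [0.431 0.429 0.357 0.03  0.034 0.031]
```

View pics/s1.png

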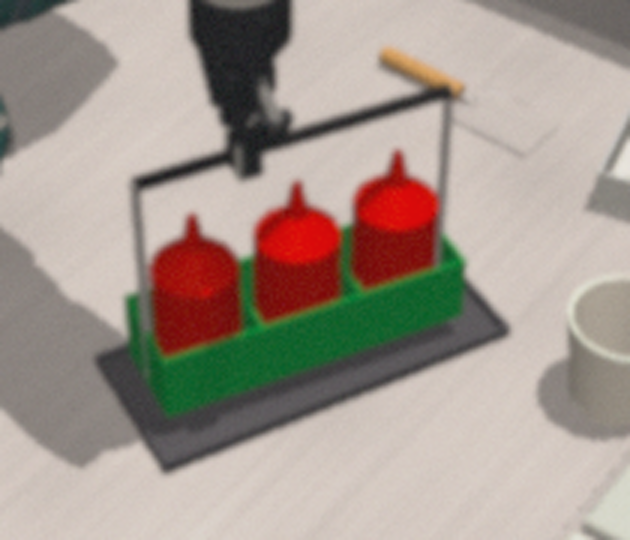

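The caddy is clear of the tray at both ends and looks level, with all three bottles seated. The bar ends are at about (137,183) and (447,92) in the crop. The imbalance is about 2 mm. I'll raise it to height.

Emit:
apply_moves(
  deltas=[
    [0,0,-0.04,0,0,0,1],
    [0,0,-0.08,0,0,0,1],
    [0,0,-0.12,0,0,0,1],
    [0,0,-0.14,0,0,0,1],
    [0,0,-0.14,0,0,0,1],
    [0,0,-0.12,0,0,0,1],
    [0,0,-0.08,0,0,0,1],
    [0,0,-0.04,0,0,0,1],
  ],
  newtons=90,
)

```text
t: 11.8
position: [0.4886, -0.0096, 0.3167]
ee_rot: [0.853, 0.522, 0.0, 0.0]
contact_force: [0.0, -0.3, -7.8]
width: 0.106
finger_force: 87.8
```

Emit:
apply_moves(
  deltas=[
    [0,0,0,0,0,0,1],
    [0,0,0,0,0,0,1],
    [0,0,0,0,0,0,1],
    [0,0,0,0,0,0,1],
    [0,0,0,0,0,0,1],
    [0,0,0,0,0,0,1],
    [0,0,0,0,0,0,1],
    [0,0,0,0,0,0,1],
  ],
)

```text
t: 12.8
position: [0.4885, -0.0096, 0.3163]
ee_rot: [0.853, 0.522, 0.0, 0.0]
contact_force: [0.2, -0.3, -7.6]
width: 0.113
finger_force: 87.8
```

```bash
python3 go.py -.045 .219; python3 - <<'E'
from h import *
s=optics.grab_frame("scene");t=optics.grab_frame("top")
print(rect(t,green(t),.165))
# bottom long edge of green in the scene: lower hull line, cast on the vertical plane of the caddy's front side
m=green(s); n,l,st,c=cv2.connectedComponentsWithStats(m); 
hull=cv2.convexHull(cv2.findNonZero(m[100:320,200:430]))[:,0]+[200,100]
ap=cv2.approxPolyDP(hull,3,True)[:,0]; print(ap.tolist())
A=np.radians(63.2);nrm=np.array([np.sin(A),-np.cos(A),0]);p0=np.r_[.5087,.0308,0]+.042*nrm
o,d=rays(s,ap); k=((p0-o)@nrm)/(d@nrm); print((o+d*k[:,None]).round(4))
M=[]
for i in range(8):
    ob=telemetry.get_obs(); r=R.from_quat(ob["ee_rot"]); M.append(np.r_[r.inv().apply(ob["contact_force"]),r.inv().apply(ob["torque"])]); optics.grab_frame("top")
print(np.mean(M,0).round(3))
cv2.imwrite("pics/s2.png",cv2.resize(s["pixels"][110:310,220:430],None,fx=3,fy=3,interpolation=2)[:,:,::-1])
E
```

```text
t 12.8 pos [ 0.4885 -0.0096  0.3163] shift [ 0.002 -0.002  0.973] turn [ 0.      0.     -0.0006] w 0.113
F tool [-0.21  0.28  7.56] M tool [0.017 0.034 0.036] ff 87.83227443695068
((28.746131896972656, 298.2237243652344), (57.52823257446289, 46.62837219238281), 88.37348937988281)
[[375, 204], [373, 222], [276, 256], [263, 235], [262, 216], [335, 194], [370, 198]]
[[ 0.6044  0.1272  0.1659]
 [ 0.6036  0.1256  0.1076]
 [ 0.4861 -0.1071  0.1037]
 [ 0.4738 -0.1314  0.1833]
 [ 0.4746 -0.1299  0.2399]
 [ 0.5551  0.0294  0.2371]
 [ 0.5975  0.1135  0.1905]]
[ 2.160e-01 -7.400e-02  8.285e+00  9.000e-03 -6.000e-03 -1.500e-02]
```

View pics/s2.png

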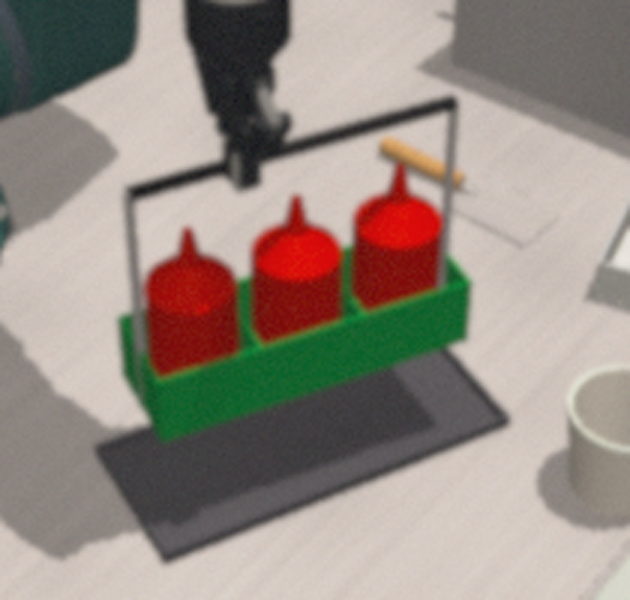

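The bottom corners are at z ≈ 0.104 and 0.108 m, which is under 1° of tilt. The bottles are seated, the moment is zero and the caddy is over the tray, so I'm handing it in.

```bash
python3 -c "
from bench import ticket
print(ticket.close_job())"
```

```text
the job is handed in; nothing more can be done
None
```

I handed in the job with the caddy held still over the tray, about 10 cm above the counter and tilted less than 1°, gripped 45 mm from the bar's middle towards the heavier −y end, with all three bottles seated; the judge's result was not shown.

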